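Brush out the column tube and hang the brush up

TASK

Take the long brush out of its pot and brush out the tall white tube: three times, push it down until it rests lightly on the rubber bung inside for a moment (feel for it, its depth differs; do not shift it), and draw it up until its lower end is just below the rim. Then hang the brush by the hole in its handle on the peg of the steel stand and let go, so that it hangs still. Leave the other things where they are.

Things in the scene. Friction and masses are not known exactly. Their poses are not given: they have to be found in the camera images.
- brush: Loose brush, 188 mm long, 0.11 kg, standing upright in the pot. Origin: centre of the flat lower end; z towards the handle. Round white head, diameter 40, z 0 to 55 mm (treat as rigid); steel stem, diameter 10, to z 115; flat black paddle handle, z 115 to 188, 10 thick along x, 32 wide along y (24 above z 160), with a hole through it along x, 16 wide (y), from z 160 to 181 mm.
- brush_tip (a point): Centre of the lower end of the brush head (the brush's origin).
- brush_grip (a point): Point on the axis of the paddle handle 150 mm above the lower end: a good place to grip across the 32 mm width (along the brush's y).
- brush_eye (a point): Centre of the hole in the paddle handle, 170.5 mm above the lower end; the hole runs along the brush's x.
- pot: Grey round pot fixed to the bench, outer diameter 62 mm (74 at the foot), inner diameter 54 mm, 60 mm tall, inner floor 8 mm above the bench, in which the brush stands. Origin at the centre of its underside.
- column: Tall white tube, upright, fixed, on a 110 mm square foot 12 mm thick, with a grey band; outer diameter 64, inner 56 mm, rim 150 mm above the bench, open on top. Inside, a black rubber bung (flat top, diameter 53) is held by friction, its top 35 to 65 mm above the bench, different each time; it slides down if pressed with over about 18 N. Origin: centre of the underside.
- column_mouth (a point): Centre of the column tube's mouth, at rim height.
- stand: Fixed steel stand: dark foot 120 x 110 x 14 mm, post of diameter 14, 211 mm tall, at the origin (underside). From near its top a peg of diameter 7 runs out along the stand's -x, its axis 205 mm above the bench at the post, 212 mm at the tip, 68 mm out. A stop disc of diameter 22 sits on it 26 to 30 mm from the post's axis; the brush hangs outside the disc.
- peg_tip (a point): Free end of the peg, on its axis, 68 mm from the post axis, 212 mm above the bench; axes as the stand's (peg points along -x).
- peg_rest (a point): Point on the peg's axis just outside the stop disc, 34 mm from the post axis, 208.5 mm above the bench; axes as the stand's.
- reagent: Bystander: amber capped bottle, diameter 66 mm, 150 mm tall; origin at its underside.
- jar: Bystander: clear jar with white cap, diameter 72 mm, 85 mm tall; origin at its underside.
- cup: Bystander: low wide white cup, rim diameter 84 mm, 75 mm tall; origin at its underside. Not the tube to be brushed.
- slidebox: Bystander: flat grey slide box, 100 x 160 x 35 mm; origin at its underside.
Things that resemble listed ones, but are neither listed nor needed, are in the scene too. What is meant by the brush is not red or yellow, and is the smaller of those in its own colour.

How it is judged:
On the way, in this order (a step that is already met when the one before it is completed fails the run):
1. first stroke: the brush rests on the bung in the tube (over 1 N) (horizontal distance between brush_tip and column_mouth below 0.03 m and contact force between brush and bung_c0 above 1 N and z of brush_tip in the frame of column below 0.08 m), for 0.1 s.
2. first stroke: drawn up, lower end 0 to 40 mm below the rim (horizontal distance between brush_tip and column_mouth below 0.03 m and z of brush_tip in the frame of column between 0.11 and 0.15 m).
3. second stroke: the brush rests on the bung in the tube (over 1 N) (all of step 1), for 0.1 s.
4. second stroke: drawn up, lower end 0 to 40 mm below the rim (all of step 2).
5. third stroke: the brush rests on the bung in the tube (over 1 N) (all of step 3), for 0.1 s.
6. third stroke: drawn up, lower end 0 to 40 mm below the rim (all of step 4).
At the end, for the whole second after the job is handed in: The brush hangs on the peg by its hole: hole centre 34 mm outside to 8 mm inside peg_rest along the peg, within 12 mm sideways, 20 mm below to 6 mm above it; brush within 0.25 rad of upright, slower than 0.06 m/s and 0.4 rad/s, released; three strokes done before (x of brush_eye in the frame of peg_rest between -0.034 and 0.008 m and y of brush_eye in the frame of peg_rest between -0.012 and 0.012 m and z of brush_eye in the frame of peg_rest between -0.02 and 0.006 m and angle between brush's own z axis and vertical below 0.25 rad and linear speed of brush below 0.06 m/s and angular speed of brush below 0.4 rad/s); the robot touches nothing.
It fails at once if the bung is shifted by more than 4 mm (distance of bung_c0 from where it was at the start of the episode above 0.004 m).
It fails at once if the reagent is moved by more than 20 mm (distance of reagent from where it was at the start of the episode above 0.02 m).
It fails at once if the jar is moved by more than 20 mm (distance of jar from where it was at the start of the episode above 0.02 m).
It fails at once if the cup is moved by more than 20 mm (distance of cup from where it was at the start of the episode above 0.02 m).
It fails at once if the slidebox is moved by more than 20 mm (distance of slidebox from where it was at the start of the episode above 0.02 m).
It also fails if it takes over 66 s, if anything falls off the work surface, if the arm or the gripper's body presses on something with over 40 N, if the wrist force passes 120 N, or if a joint passes its speed limit or range.

ROBOT

A 6-joint arm with a two-finger parallel gripper is mounted at the origin on the work surface. World frame = base frame: x ahead of the robot, y to its left, z up, the work surface at z = 0. Lengths are in m, angles in rad, forces in N, time in s.
With the tool pointing down it reaches from about 0.375 to 0.9 m from the base axis. Payload 3.1 kg.
Tool frame: the origin (TCP) lies at the very end of the fingers, on their centre line; the grasp point (between the pads) lies 19 mm behind it; z points along the fingers, y is the line along which they close (so a half turn about z gives the same grasp; the last joint's range is limited). The gripper opens to 85 mm and grips with 20 to 120 N. Pads are 22 mm wide; open, the fingers measure 114 mm over their backs; the gripper's body (76 mm by 85 mm) begins 54 mm behind the grasp point. The pads swing forward as they close: fully open they stand 13 mm farther back than shut.
Start: joints at [-1.385, 0.527, 1.433, -0, 1.181, -0.178], TCP at [0.222, -0.584, 0.231] pointing down, gripper open.
Joint ranges: [-3.08, 3.08], [-0.75, 2.2], [0.22, 2.44], [-1.43, 4.57], [0, 2.65], [-2.85, 2.85]. Speed limits (rad/s): [2.79, 2.79, 3.14, 3.14, 3.14, 3.14].

INTERFACE

Orientations are given as a unit quaternion [x, y, z, w].
In Python, from station import manip, vision gives the robot as it stands.
- The arm moves only by the tool drive_tool, never from a script. Its argument "deltas" is a list that holds one entry, the list of rows, each a list of 4 numbers: the shift along the tool's x, y, z in mm, then the turn about the tool's z in rad. A call has 1 to 5 rows; each row is the pose to reach, as a shift and turn from the pose commanded when the call began, along the tool's axes at that moment; what a row does not reach only later rows make up. A row lasts 1/12 s, in which the tool goes at most 41.7 mm and 7.16 degrees, less where a joint would pass 70% of its speed; a pose out of reach is approached as far as the arm can. A call with a gripper value outside its range is refused whole. "jaw" is the finger opening in mm, from 0 to 85.4, set as the call begins (left out, the last holds). The fingers move at their own pace and stop on an object; "force" is the grip in N (left out, the last holds). Time passes only in rows, so rows that repeat a pose let the fingers close. It gives the time, the measured TCP pose, the force, the opening and the grip force at its end, in the units of the state.
- manip.sense(): the state, without advancing time (a new reading comes with each control period).
- vision.snapshot(name): name is "scene" or "side" or "wrist"; returns the picture (384x512x3 uint8, red, green, blue); there is no depth.
- vision.camera_model(name): a dict with "camera_matrix" (3x3 intrinsics, pixels), "rvec" (rotation vector, rad) and "tvec" (3), from world to camera coordinates, as OpenCV has them. Camera axes: x right, y down, z forward; pixel columns grow to the right and rows downward; lengths in m; the calibration is good to about 2 mm. A picture is of the moment at which its call begins: read the wrist's pose just before it. camera_model takes no time and is no camera call; for the wrist camera it gives the pose at the moment of the call.
- manip.sign_off(): hands the job in; it is judged then, once.
The state is a dict: "t": time; "q": joint angles; "qd": joint speeds; "tau": joint torques, N m; "tcp_pos": TCP position; "tool_rot": TCP orientation; "force": force on the tool from outside, world axes, zero at the start; "ft_torque": the same for the moment, N m; "finger_gap": opening from 0.0 (shut) to 1.0 (fully open); "gripper_force": force on a finger pad.
Only numpy, scipy, OpenCV 4.12 (cv2) and the standard library are available. Lean on these libraries where they do the work, as an engineer would, in place of code of your own. Each camera call takes 0.05 s, during which the arm holds its last target. There are 200 camera calls.

## Working session

There is one attempt and no reset: what is moved stays moved. The work goes in short steps, Python scripts to look and compute and a tool call to move; the robot and the scene stay as the last step left them, time stands still between calls to the robot, and variables do not carry over. Pictures are saved under pics/ and viewed, at most 10 in all, crops included, and the job is handed in when it is done.

Besides the shell and the picture viewer there is one more tool, called after "Emit:" as a command line: name --argument value ..., lists and objects as JSON in quotes. drive_tool: Moves the arm, as the interface text tells. Its arguments: {"type":"object","properties":{"deltas":{"type":"array"},"jaw":{"type":"number"},"force":{"type":"number"}},"required":["deltas"]}

```bash
mkdir -p pics
cat > h.py <<'E'
import numpy as np, cv2
from station import manip, vision
def cam(n):
    m=vision.camera_model(n); K=np.array(m["camera_matrix"],float); r=np.array(m["rvec"],float); t=np.array(m["tvec"],float).ravel()
    return K,r,t
def ray(n,u,v,c=None):
    K,r,t=c or cam(n); R=cv2.Rodrigues(r)[0]
    d=R.T@np.linalg.inv(K)@np.array([u,v,1.]); return -R.T@t,d
def atz(n,u,v,z,c=None):
    o,d=ray(n,u,v,c); return o+d*(z-o[2])/d[2]
def tri(obs):
    A=np.zeros((3,3));b=np.zeros(3)
    for o,d in obs:
        d=d/np.linalg.norm(d);P=np.eye(3)-np.outer(d,d);A+=P;b+=P@o
    p=np.linalg.solve(A,b); return p,[np.linalg.norm((np.eye(3)-np.outer(d,d)/(d@d))@(p-o)) for o,d in obs]
def proj(n,p,c=None):
    K,r,t=c or cam(n); return cv2.projectPoints(np.atleast_2d(np.array(p,float)),r,t,K,None)[0].reshape(-1,2)
def save(n,f):
    im=vision.snapshot(n); cv2.imwrite('pics/'+f,im[:,:,::-1]); return im
E
python3 - <<'E'
from h import *
a=save('scene','a.png');b=save('side','b.png')
cv2.imwrite('pics/ab.png',np.vstack([a,b])[:,:,::-1]) 
for n in('scene','side'):
    print(n,ray(n,256,192))
s=manip.sense();print(s['tcp_pos'],s['tool_rot'],s['force'],s['t'])
E
```

```text
scene (array([ 1.38656534, -0.24778927,  1.37195509]), array([-0.56302461,  0.1521895 , -0.81245486]))
side (array([0.34898355, 0.70180647, 0.95386348]), array([ 0.18651385, -0.65526001, -0.73207366]))
[ 0.22228871 -0.58343941  0.23042157] [ 9.83505145e-01  1.80877482e-01 -8.97296089e-06 -9.83271026e-04] [-0.23152668  0.03190764 -0.7325016 ] 0.1
```

View pics/a.png

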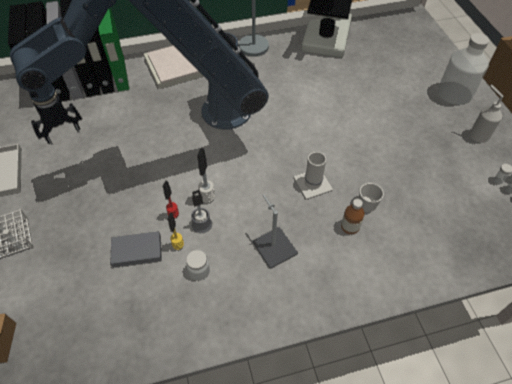

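View pics/b.png

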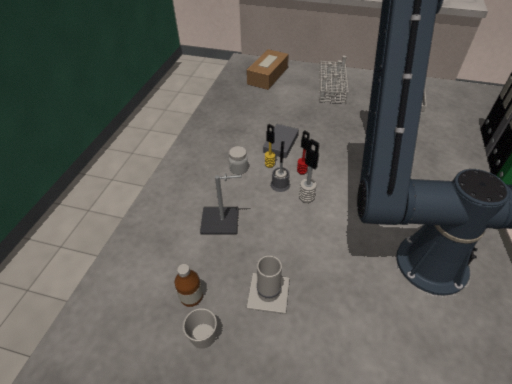

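The scene shows the small white brush in its grey pot at about (200,213), with red, yellow and larger white ones around it. The tube is at (315,168) and the stand at (275,240). In the side picture, the brush is at (281,175), the tube at (269,275) and the stand at (222,205). I'll enlarge these regions.

Run:
```python
import cv2,numpy as np
a=cv2.imread('pics/a.png');b=cv2.imread('pics/b.png')
f=lambda im,x,y,w,h,s:cv2.resize(im[y:y+h,x:x+w],None,fx=s,fy=s,interpolation=cv2.INTER_CUBIC)
L=np.hstack([f(a,160,145,66,100,6),f(b,255,120,66,100,6)])
R=np.hstack([f(a,240,145,100,125,4),f(b,195,165,100,150,4)[:500]])
cv2.imwrite('pics/c1.png',L);cv2.imwrite('pics/c2.png',R)
```

```text
(no output)
```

View pics/c1.png

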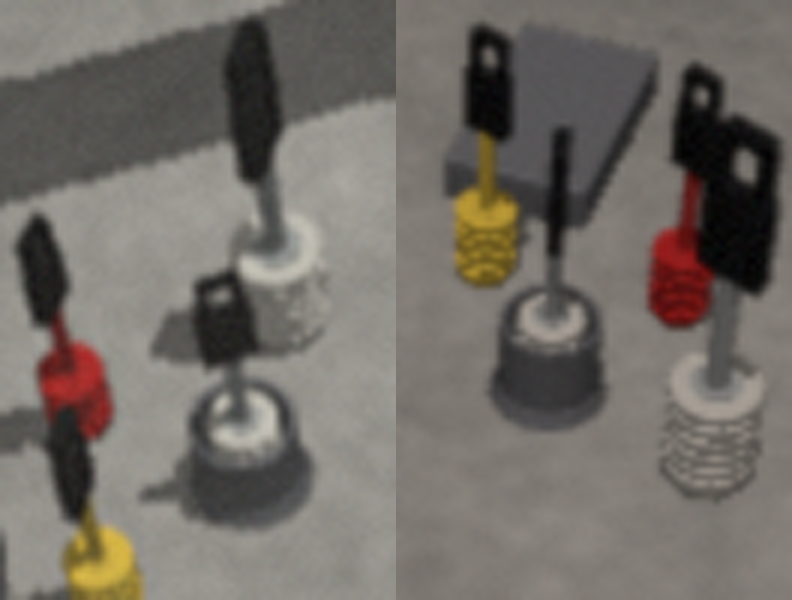

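View pics/c2.png

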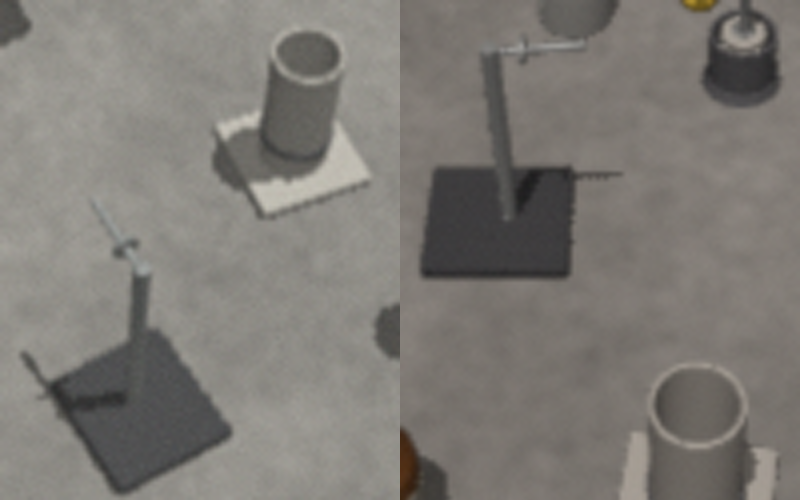

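The brush handle in c1 runs from the top (216,272) to the head (243,418) in the scene half, and from (562,130) to (552,318) in the side half. The peg tip in c2 is at (95,200) and (585,45), and the mouth centre is at (308,55) and (698,405).

Run:
```python
from h import *
cs,cd=cam('scene'),cam('side')
def T(name,p,q,s,oa,ob,w,zs=None):
    u=[(p[0]+.5)/s-.5+oa[0],(p[1]+.5)/s-.5+oa[1]];v=[(q[0]-w+.5)/s-.5+ob[0],(q[1]+.5)/s-.5+ob[1]]
    P,e=tri([ray('scene',*u,cs),ray('side',*v,cd)])
    print(name,P.round(4),np.round(e,4),'' if zs is None else (atz('scene',*u,zs,cs).round(4),atz('side',*v,zs,cd).round(4)))
    return P
A=lambda n,p,q,z=None:T(n,p,q,6,(160,145),(255,120),396,z)
B=lambda n,p,q,z=None:T(n,p,q,4,(240,145),(195,165),400,z)
t=A('btop',(216,272),(562,130),.196)
A('hbot',(229,360),(553,255),.123); A('headtop',(243,418),(552,318),.063); A('potrim',(246,422),(550,326),.06)
m=B('mouth',(308,55),(698,405),.15)
pt=B('pegtip',(95,200),(585,45),.212);po=B('post',(141,270),(490,48),.211);B('disc',(124,246),(523,48),.207)
d=pt-po;print('peg dir',d, np.degrees(np.arctan2(d[1],d[0])))
# handle left/right top corners scene, foot edges
l=atz('scene',(195.5)/6-.5+160,275.5/6-.5+145,.196,cs);r=atz('scene',238.5/6-.5+160,270.5/6-.5+145,.196,cs)
print('handle y dir',l,r,np.degrees(np.arctan2(*(r-l)[[1,0]])))
f=lambda x,y:atz('scene',(x+.5)/4-.5+240,(y+.5)/4-.5+145,.014,cs)
c=[f(50,388),f(158,333),f(232,432),f(123,490)];print('foot',np.round(c,3),np.mean(c,0))
s=manip.sense();from scipy.spatial.transform import Rotation as Q
print(Q.from_quat(s['tool_rot']).as_matrix().round(3))
```

```text
btop [ 0.5176 -0.2094  0.2027] [0.001 0.001] (array([ 0.5136, -0.2087,  0.196 ]), array([ 0.5185, -0.2186,  0.196 ]))
hbot [ 0.5161 -0.2091  0.1144] [0.0024 0.0024] (array([ 0.5196, -0.2107,  0.123 ]), array([ 0.5158, -0.1973,  0.123 ]))
headtop [ 0.5171 -0.2093  0.0614] [0.0006 0.0006] (array([ 0.5188, -0.209 ,  0.063 ]), array([ 0.5164, -0.2083,  0.063 ]))
potrim [ 0.5174 -0.2078  0.0565] [0.0002 0.0002] (array([ 0.5199, -0.2078,  0.06  ]), array([ 0.5167, -0.2045,  0.06  ]))
mouth [0.4544 0.2207 0.1466] [0.0005 0.0005] (array([0.4575, 0.2197, 0.15  ]), array([0.4536, 0.2223, 0.15  ]))
pegtip [ 0.598  -0.0118  0.2126] [0.0008 0.0008] (array([ 0.5983, -0.0112,  0.212 ]), array([ 0.5977, -0.0131,  0.212 ]))
post [0.6662 0.0048 0.2082] [0.0011 0.0011] (array([0.6689, 0.0048, 0.211 ]), array([0.6644, 0.0065, 0.211 ]))
disc [ 0.6424 -0.0013  0.2085] [0.0007 0.0007] (array([ 6.421e-01, -6.000e-04,  2.070e-01]), array([ 0.6426, -0.0034,  0.207 ]))
peg dir [-0.06817396 -0.01658111  0.00445731] -166.330076724648
handle y dir [ 0.51264856 -0.21964157  0.196     ] [ 0.51541346 -0.19730047  0.196     ] 82.94503394458003
foot [[ 0.641 -0.06   0.014]
 [ 0.613  0.043  0.014]
 [ 0.721  0.075  0.014]
 [ 0.748 -0.027  0.014]] [0.68055383 0.00757106 0.014     ]
[[ 0.935  0.356 -0.   ]
 [ 0.356 -0.935  0.002]
 [ 0.    -0.002 -1.   ]]
```

```bash
cat >> h.py <<'E'
from scipy.spatial.transform import Rotation as Q
def go(x,y,z,yaw):
    "tool deltas (mm, rad) to TCP x,y,z with tool-y axis at yaw deg (mod 180)"
    s=manip.sense();R=Q.from_quat(s['tool_rot']).as_matrix();d=R.T@(np.array([x,y,z])-s['tcp_pos'])*1e3
    c=np.degrees(np.arctan2(R[1,1],R[0,1]));w=(yaw-c+90)%180-90
    print('t',round(s['t'],2),'tcp',np.round(s['tcp_pos'],4),'yaw',round(c,1),'F',np.round(s['force'],2),'gap',round(s['finger_gap']*85.4,1),'gf',round(s['gripper_force'],1))
    print('delta',d.round(1),'turn',round(-np.radians(w),3),'q6',round(s['q'][5],2))
E
python3 - <<'E'
from h import *
cs,cd=cam('scene'),cam('side')
def A(n,p,q):
    P,e=tri([ray('scene',(p[0]+.5)/6-.5+160,(p[1]+.5)/6-.5+145,cs),ray('side',(q[0]-396+.5)/6-.5+255,(q[1]+.5)/6-.5+120,cd)]);print(n,P.round(3),np.round(e,4))
A('big',(252,22),(755,130));A('red',(38,215),(703,75));A('yel',(68,408),(490,35))
go(.517,-.209,.27,83)
E
```

```text
big [ 0.41  -0.161  0.264] [0.0007 0.0007]
red [ 0.451 -0.292  0.193] [0.0017 0.0017]
yel [ 0.577 -0.297  0.194] [0.0012 0.0012]
t 0.1 tcp [ 0.2223 -0.5834  0.2304] yaw -69.2 F [-0.23  0.03 -0.73] gap 85.3 gf 0.0
delta [ 408.7 -245.2  -39. ] turn 0.486 q6 -0.18
```

Emit:
drive_tool --deltas '[[[34,-20,-8,0],[68,-41,-16,0],[102,-61,-24,0],[136,-82,-32,0],[170,-102,-39,0]]]' --jaw 62 --force 60

```text
t: 0.52
tcp_pos: [0.3456, -0.4264, 0.2703]
tool_rot: [0.984, 0.181, -0.0, -0.001]
force: [0.6, -1.0, 0.6]
finger_gap: 0.729
gripper_force: 0.0
```

Emit:
drive_tool --deltas '[[[34,-20,0,0],[68,-41,0,0],[102,-61,0,0],[136,-82,0,0],[170,-102,0,0]]]'

```text
t: 0.93
tcp_pos: [0.4682, -0.2704, 0.2701]
tool_rot: [0.984, 0.181, -0.0, -0.0]
force: [0.5, -0.3, 0.4]
finger_gap: 0.726
gripper_force: 0.0
```

Emit:
drive_tool --deltas '[[[20,-12,0,0.1],[40,-24,0,0.2],[60,-36,0,0.3],[69,-41,0,0.4],[69,-41,0,0.486]]]'

```text
t: 1.35
tcp_pos: [0.5186, -0.2071, 0.2699]
tool_rot: [0.998, -0.062, -0.0, -0.001]
force: [-0.4, -0.8, -0.2]
finger_gap: 0.722
gripper_force: 0.0
```

Run:
```python
from h import *
go(.517,-.209,.139,83)
c=cam('wrist');save('wrist','w1.png')
print(proj('wrist',[[.517,-.209,.196],[.517,-.209,.158],[.517,-.209,.063]],c))
```

```text
t 1.35 tcp [ 0.5186 -0.2071  0.2699] yaw -97.1 F [-0.43 -0.8  -0.24] gap 61.6 gf 0.0
delta [ -1.3   2.2 130.9] turn -0.001 q6 1.11
[[257.50710957 208.34158593]
 [257.07975665 194.98432753]
 [256.38850424 173.37867895]]
```

View pics/w1.png

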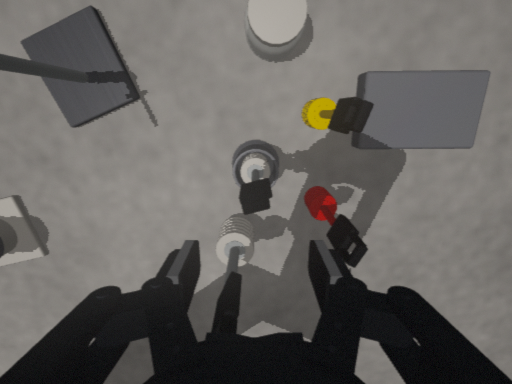

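The wrist view shows the handle top at about (256,209), matching the prediction (257.5,208). The handle looks turned slightly relative to the fingers, so I'll check it in a zoom.

Run:
```python
import cv2
a=cv2.imread('pics/w1.png')[140:220,220:300]
cv2.imwrite('pics/w1z.png',cv2.convertScaleAbs(cv2.resize(a,None,fx=7,fy=7,interpolation=cv2.INTER_CUBIC),alpha=1.8))
```

```text
(no output)
```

View pics/w1z.png

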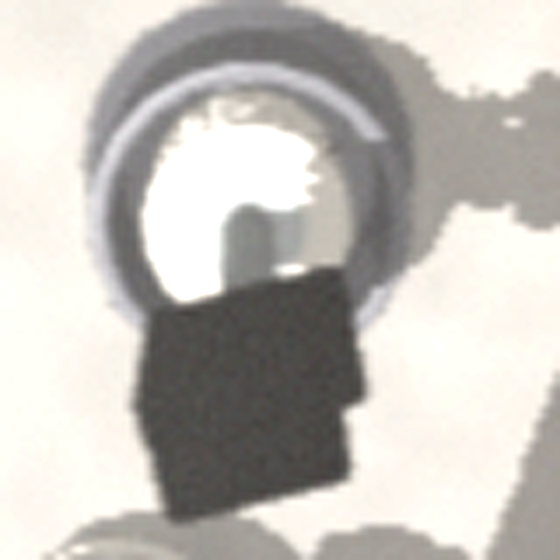

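The zoom shows the handle's top edge running from (175,522) to (350,478), so it is turned about 13° relative to the tool.

Run:
```python
from h import *
c=cam('wrist');o,_=ray('wrist',0,0,c);print('cam',o)
f=lambda x,y,z:atz('wrist',(x+.5)/7-.5+220,(y+.5)/7-.5+140,z,c)
for p,q,z in (((175,522),(350,478),.196),((145,312),(345,268),.123)):
    a,b=f(*p,z),f(*q,z);d=b-a;print(a,b,np.linalg.norm(d),np.degrees(np.arctan2(d[1],d[0])),(a+b)/2)
print(f(248,215,.063),'head',f(250,200,.063))
```

```text
cam [ 0.59692935 -0.21719656  0.4136911 ]
[ 0.51242027 -0.19822741  0.196     ] [ 0.5154738  -0.22024569  0.196     ] 0.02222900759538907 -82.10449593132199 [ 0.51394703 -0.20923655  0.196     ]
[ 0.52013439 -0.19199173  0.123     ] [ 0.52330954 -0.22427426  0.123     ] 0.03243829285649087 -84.38273958151517 [ 0.52172197 -0.208133    0.123     ]
[ 0.5206057  -0.20870907  0.063     ] head [ 0.52341009 -0.209438    0.063     ]
```

Emit:
drive_tool --deltas '[[[0,2,0,-0.12],[0,2,20,-0.245],[0,2,50,-0.245],[0,2,80,-0.245],[0,2,105,-0.245]]]'

```text
t: 1.82
tcp_pos: [0.5163, -0.2114, 0.1636]
tool_rot: [0.998, 0.062, -0.001, -0.0]
force: [-0.1, -0.3, 0.1]
finger_gap: 0.728
gripper_force: 0.0
```

Emit:
drive_tool --deltas '[[[0,0,15,0],[0,0,26,0],[0,0,26,0]]]'

```text
t: 2.07
tcp_pos: [0.5156, -0.2109, 0.1369]
tool_rot: [0.998, 0.062, -0.002, -0.002]
force: [-0.2, 0.4, 0.2]
finger_gap: 0.729
gripper_force: 0.0
```

Run:
```python
from h import *
go(.518,-.2087,.139,-83)
```

```text
t 2.07 tcp [ 0.5156 -0.2109  0.1369] yaw -82.9 F [-0.23  0.4   0.22] gap 62.2 gf 0.0
delta [ 2.6 -1.9 -2.1] turn 0.001 q6 0.86
```

Emit:
drive_tool --deltas '[[[2,-2,-2,0],[2,-2,-2,0]]]'

```text
t: 2.23
tcp_pos: [0.5201, -0.2097, 0.1426]
tool_rot: [0.998, 0.062, 0.001, 0.001]
force: [0.2, -0.9, 0.4]
finger_gap: 0.724
gripper_force: 0.0
```

Emit:
drive_tool --deltas '[[[0,0,0,0],[0,0,0,0],[0,0,0,0],[0,0,0,0],[0,0,0,0]]]' --jaw 15 --force 70

```text
t: 2.65
tcp_pos: [0.5196, -0.2095, 0.1427]
tool_rot: [0.998, 0.061, 0.001, 0.0]
force: [-0.3, 1.4, 6.4]
finger_gap: 0.353
gripper_force: 69.3
```

Emit:
drive_tool --deltas '[[[0,0,0,0],[0,0,0,0],[0,0,0,0],[0,0,0,0],[0,0,0,0]]]'

```text
t: 3.07
tcp_pos: [0.5196, -0.2095, 0.1427]
tool_rot: [0.998, 0.061, 0.001, 0.0]
force: [-0.1, 1.8, 6.2]
finger_gap: 0.354
gripper_force: 69.3
```

Emit:
drive_tool --deltas '[[[0,0,-15,0],[0,0,-50,0],[0,0,-90,0],[0,0,-130,0],[0,0,-168,0]]]'

```text
t: 3.48
tcp_pos: [0.5185, -0.2091, 0.3112]
tool_rot: [0.998, 0.061, -0.0, 0.0]
force: [2.0, 0.1, -2.0]
finger_gap: 0.357
gripper_force: 69.8
```

Emit:
drive_tool --deltas '[[[0,0,0,0],[0,0,0,0]]]'

```text
t: 3.65
tcp_pos: [0.52, -0.21, 0.3121]
tool_rot: [0.998, 0.061, 0.003, 0.002]
force: [0.5, -0.4, -1.7]
finger_gap: 0.359
gripper_force: 69.8
```

Run:
```python
from h import *
go(.4555,.221,.312,-83)
```

```text
t 3.65 tcp [ 0.52   -0.21    0.3121] yaw -83.0 F [ 0.46 -0.45 -1.71] gap 30.7 gf 69.8
delta [ -11.1 -435.6   -1.8] turn 0.001 q6 0.86
```

Emit:
drive_tool --deltas '[[[0,-20,0,0],[-2,-55,0,0],[-3,-90,0,0],[-4,-125,0,0],[-4,-160,0,0]]]'

```text
t: 4.07
tcp_pos: [0.4931, -0.0493, 0.3069]
tool_rot: [0.998, 0.061, -0.003, -0.001]
force: [1.3, -0.2, -1.2]
finger_gap: 0.358
gripper_force: 69.8
```

Emit:
drive_tool --deltas '[[[0,-35,0,0],[-2,-70,0,0],[-3,-105,0,0],[-4,-140,0,0],[-4,-172,0,0]]]'

```text
t: 4.48
tcp_pos: [0.4678, 0.121, 0.3071]
tool_rot: [0.998, 0.061, -0.003, -0.0]
force: [1.5, -0.6, -1.1]
finger_gap: 0.358
gripper_force: 69.8
```

Emit:
drive_tool --deltas '[[[-1,-35,0,0],[-2,-65,0,0],[-3,-90,0,0],[-3,-103,0,0],[-3,-103,0,0]]]'

```text
t: 4.9
tcp_pos: [0.4525, 0.2233, 0.307]
tool_rot: [0.998, 0.063, -0.002, -0.0]
force: [-0.1, 0.4, -1.8]
finger_gap: 0.356
gripper_force: 69.9
```

Run:
```python
from h import *
go(.4555,.221,.312,-83)
a=save('scene','e.png');b=save('side','f.png')
go(.4555,.221,.312,-83)
x,y=.4555,.221
for n in('scene','side'):print(n,proj(n,[[x,y,.15],[x,y,.178],[x,y,.365]]).round(1))
f=lambda im,x,y,w,h,s:cv2.resize(im[y:y+h,x:x+w],None,fx=s,fy=s,interpolation=cv2.INTER_CUBIC)
cv2.imwrite('pics/ef.png',np.hstack([f(a,270,100,80,100,5),f(b,230,180,80,100,5)])[:,:,::-1])
```

```text
t 4.9 tcp [0.4525 0.2233 0.307 ] yaw -82.7 F [-0.09  0.42 -1.79] gap 30.4 gf 69.9
delta [ 2.7  2.6 -5. ] turn 0.004 q6 1.68
t 5.0 tcp [0.4535 0.2209 0.3075] yaw -82.9 F [-0.16 -0.75 -1.66] gap 30.6 gf 69.9
delta [ 2.   0.1 -4.5] turn 0.002 q6 1.68
scene [[316.8 157.9]
 [317.7 152.5]
 [324.3 112.6]]
side [[268.5 265.3]
 [268.7 259.3]
 [270.1 211.3]]
```

View pics/ef.png

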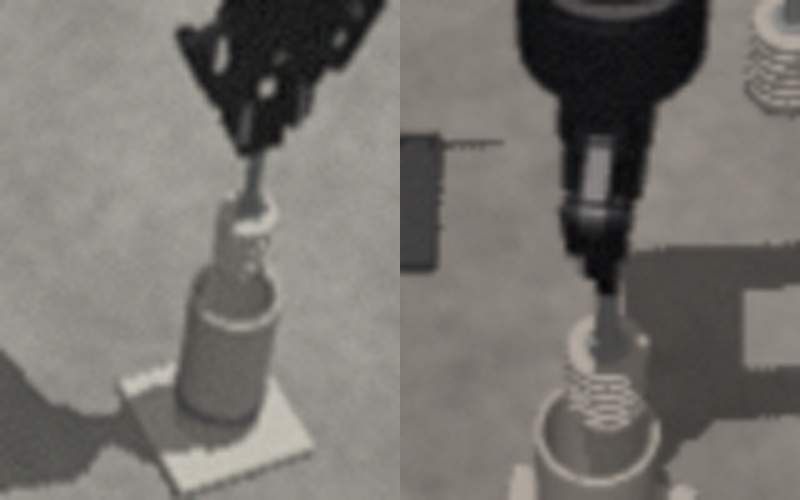

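The head is lined up with the tube in both views: scene head (248,212) over mouth (234,297), and side head (605,345) over mouth (598,432). It sits about 2 mm off toward -x, so I'll correct that and go down.

Emit:
drive_tool --deltas '[[[2,0,0,0],[2,0,20,0],[2,0,45,0],[2,0,70,0],[2,0,88,0]]]'

```text
t: 5.42
tcp_pos: [0.4562, 0.2197, 0.2193]
tool_rot: [0.998, 0.06, -0.001, 0.0]
force: [0.3, 0.4, -2.6]
finger_gap: 0.357
gripper_force: 69.9
```

Emit:
drive_tool --deltas '[[[0,0,5,0],[0,0,9,0],[0,0,9,0],[0,0,9,0]]]'

```text
t: 5.75
tcp_pos: [0.4577, 0.2211, 0.2131]
tool_rot: [0.998, 0.061, 0.001, -0.0]
force: [-0.2, -0.4, -0.7]
finger_gap: 0.357
gripper_force: 69.9
```

Emit:
drive_tool --deltas '[[[0,0,3,0],[0,0,6,0],[0,0,9,0],[0,0,9,0]]]'

```text
t: 6.08
tcp_pos: [0.4564, 0.2213, 0.2031]
tool_rot: [0.998, 0.061, -0.0, 0.0]
force: [-0.3, 0.9, -1.1]
finger_gap: 0.357
gripper_force: 69.9
```

Emit:
drive_tool --deltas '[[[0,0,1,0],[0,0,2,0],[0,0,3,0],[0,0,3,0]]]'

```text
t: 6.42
tcp_pos: [0.4566, 0.2213, 0.2002]
tool_rot: [0.998, 0.061, -0.0, 0.0]
force: [0.8, 0.1, -1.7]
finger_gap: 0.359
gripper_force: 69.9
```

Emit:
drive_tool --deltas '[[[0,0,1,0],[0,0,2,0],[0,0,3,0],[0,0,3,0]]]'

```text
t: 6.75
tcp_pos: [0.4566, 0.2213, 0.1971]
tool_rot: [0.998, 0.061, -0.0, 0.0]
force: [0.2, -0.9, -0.5]
finger_gap: 0.36
gripper_force: 69.9
```

Emit:
drive_tool --deltas '[[[0,0,1,0],[0,0,2,0],[0,0,3,0],[0,0,3,0]]]'

```text
t: 7.08
tcp_pos: [0.4566, 0.2213, 0.1941]
tool_rot: [0.998, 0.061, -0.0, 0.0]
force: [0.3, -0.2, -0.7]
finger_gap: 0.359
gripper_force: 69.9
```

Emit:
drive_tool --deltas '[[[0,0,1,0],[0,0,2,0],[0,0,3,0],[0,0,3,0]]]'

```text
t: 7.42
tcp_pos: [0.4566, 0.2213, 0.1911]
tool_rot: [0.998, 0.061, -0.0, 0.0]
force: [-0.1, -0.3, -1.3]
finger_gap: 0.361
gripper_force: 69.9
```

Emit:
drive_tool --deltas '[[[0,0,1,0],[0,0,2,0],[0,0,3,0],[0,0,3,0]]]'

```text
t: 7.75
tcp_pos: [0.4567, 0.2213, 0.1882]
tool_rot: [0.998, 0.061, -0.0, -0.0]
force: [0.1, 0.3, -1.4]
finger_gap: 0.358
gripper_force: 69.9
```

Emit:
drive_tool --deltas '[[[0,0,1,0],[0,0,2,0],[0,0,3,0],[0,0,3,0]]]'

```text
t: 8.08
tcp_pos: [0.4577, 0.2216, 0.1876]
tool_rot: [0.998, 0.061, 0.001, -0.0]
force: [-2.8, -0.8, 13.1]
finger_gap: 0.357
gripper_force: 71.7
```

Emit:
drive_tool --deltas '[[[0,0,-10,0],[0,0,-35,0],[0,0,-60,0],[0,0,-80,0],[0,0,-80,0]]]'

```text
t: 8.5
tcp_pos: [0.4594, 0.2221, 0.2694]
tool_rot: [0.998, 0.061, 0.005, -0.001]
force: [2.0, -0.1, -1.5]
finger_gap: 0.356
gripper_force: 69.9
```

Emit:
drive_tool --deltas '[[[0,0,0,0],[0,0,20,0],[0,0,45,0],[0,0,65,0],[0,0,73,0]]]'

```text
t: 8.92
tcp_pos: [0.4536, 0.2205, 0.1883]
tool_rot: [0.998, 0.061, -0.004, 0.001]
force: [0.4, -0.1, -1.7]
finger_gap: 0.358
gripper_force: 69.8
```

Emit:
drive_tool --deltas '[[[0,0,2,0],[0,0,4,0],[0,0,5,0],[0,0,5,0],[0,0,5,0]]]'

```text
t: 9.33
tcp_pos: [0.4573, 0.2215, 0.188]
tool_rot: [0.998, 0.061, 0.001, -0.0]
force: [-0.2, 0.0, -0.7]
finger_gap: 0.357
gripper_force: 69.9
```

Emit:
drive_tool --deltas '[[[0,0,0.5,0],[0,0,1,0],[0,0,1,0],[0,0,1,0]]]'

```text
t: 9.67
tcp_pos: [0.4576, 0.2215, 0.1874]
tool_rot: [0.998, 0.061, 0.001, -0.0]
force: [0.2, -0.2, 5.7]
finger_gap: 0.359
gripper_force: 70.7
```

Emit:
drive_tool --deltas '[[[0,0,0,0],[0,0,-30,0],[0,0,-60,0],[0,0,-79,0],[0,0,-79,0]]]'

```text
t: 10.08
tcp_pos: [0.4594, 0.222, 0.2693]
tool_rot: [0.998, 0.061, 0.005, -0.001]
force: [0.6, -0.1, -0.6]
finger_gap: 0.354
gripper_force: 70.0
```

Emit:
drive_tool --deltas '[[[0,0,0,0],[0,0,20,0],[0,0,45,0],[0,0,65,0],[0,0,74,0]]]'

```text
t: 10.5
tcp_pos: [0.4535, 0.2205, 0.1873]
tool_rot: [0.998, 0.061, -0.004, 0.001]
force: [-1.9, 0.1, 14.8]
finger_gap: 0.36
gripper_force: 72.1
```

Emit:
drive_tool --deltas '[[[0,0,2,0],[0,0,4,0],[0,0,5,0],[0,0,5,0],[0,0,5,0]]]'

```text
t: 10.92
tcp_pos: [0.4573, 0.2215, 0.1868]
tool_rot: [0.998, 0.061, 0.001, -0.0]
force: [-0.6, -0.2, -1.2]
finger_gap: 0.351
gripper_force: 69.9
```

Emit:
drive_tool --deltas '[[[0,0,0.5,0],[0,0,1,0],[0,0,1,0],[0,0,1,0]]]'

```text
t: 11.25
tcp_pos: [0.4577, 0.2216, 0.1865]
tool_rot: [0.998, 0.061, 0.001, -0.0]
force: [-0.7, 0.0, 5.5]
finger_gap: 0.357
gripper_force: 70.8
```

Emit:
drive_tool --deltas '[[[0,0,0,0],[0,0,-30,0],[0,0,-60,0],[0,0,-79,0],[0,0,-79,0]]]'

```text
t: 11.67
tcp_pos: [0.4596, 0.2221, 0.2684]
tool_rot: [0.998, 0.061, 0.005, -0.001]
force: [0.7, -0.0, -1.2]
finger_gap: 0.359
gripper_force: 70.0
```

Emit:
drive_tool --deltas '[[[0,0,0,0],[0,0,0,0],[0,0,-20,0],[0,0,-45,0],[0,0,-52,0]]]'

```text
t: 12.08
tcp_pos: [0.4576, 0.2215, 0.3173]
tool_rot: [0.998, 0.061, 0.001, -0.0]
force: [1.4, -0.6, -1.4]
finger_gap: 0.358
gripper_force: 70.0
```

Run:
```python
from h import *
a=np.radians(14);d=np.array([np.cos(a),np.sin(a)])
t=np.array([.598,-.012]);p=t-.10*d;print(p)
go(p[0],p[1],.32,-76)
```

```text
[ 0.50097043 -0.03619219]
t 12.08 tcp [0.4576 0.2215 0.3173] yaw -83.0 F [ 1.35 -0.65 -1.38] gap 30.6 gf 70.0
delta [ 11.5 261.1  -2.7] turn -0.122 q6 1.68
```

Emit:
drive_tool --deltas '[[[1,25,0,0],[2,60,0,0],[4,98,0,0],[6,135,0,0],[8,170,0,0]]]'

```text
t: 12.5
tcp_pos: [0.4847, 0.052, 0.3145]
tool_rot: [0.998, 0.062, -0.002, -0.0]
force: [0.5, 0.1, -1.0]
finger_gap: 0.357
gripper_force: 70.0
```

Emit:
drive_tool --deltas '[[[1,35,0,0],[2,65,0,-0.05],[4,85,0,-0.1],[4,91,0,-0.122],[4,91,0,-0.122]]]'

```text
t: 12.92
tcp_pos: [0.5003, -0.0381, 0.3143]
tool_rot: [0.993, 0.121, -0.001, -0.0]
force: [-0.2, 1.0, -1.7]
finger_gap: 0.355
gripper_force: 70.0
```

Emit:
drive_tool --deltas '[[[0,0,20,0],[0,0,55,0],[0,0,95,0],[0,0,125,0],[0,0,141,0]]]'

```text
t: 13.33
tcp_pos: [0.4971, -0.0343, 0.1708]
tool_rot: [0.993, 0.122, -0.004, -0.002]
force: [-0.6, -0.3, -0.4]
finger_gap: 0.356
gripper_force: 70.0
```

Emit:
drive_tool --deltas '[[[0,0,0,0],[0,0,0,0],[0,0,0,0]]]'

```text
t: 13.58
tcp_pos: [0.5012, -0.0359, 0.1759]
tool_rot: [0.992, 0.122, 0.001, 0.0]
force: [0.3, 0.3, -0.4]
finger_gap: 0.357
gripper_force: 70.0
```

Run:
```python
from h import *
go(.501,-.036,.176,-76)
a=save('scene','g.png');b=save('side','h.png');c=cam('wrist');w=save('wrist','w2.png')
go(.501,-.036,.176,-76)
f=lambda im,x,y,w,h,s:cv2.resize(im[y:y+h,x:x+w],None,fx=s,fy=s,interpolation=cv2.INTER_CUBIC)
E=proj('scene',[.501,-.036,.212])[0];F=proj('side',[.501,-.036,.212])[0];print(E,F,proj('wrist',[[.598,-.012,.212],[.6662,.005,.208],[.501,-.036,.23]],c))
cv2.imwrite('pics/gh.png',np.hstack([f(a,200,145,90,110,4),f(b,205,135,100,110,4)])[:,:,::-1])
```

```text
t 13.58 tcp [ 0.5012 -0.0359  0.1759] yaw -76.0 F [ 0.26  0.29 -0.4 ] gap 30.5 gf 70.0
delta [-0.3 -0.  -0.1] turn 0.001 q6 1.03
t 13.73 tcp [ 0.5017 -0.0363  0.1767] yaw -76.0 F [ 0.02 -0.15 -1.19] gap 30.3 gf 70.0
delta [-0.6 -0.5  0.7] turn 0.001 q6 1.03
[247.59733788 172.30016457] [274.87535315 176.45602964] [[ 255.20914291   52.19444553]
 [ 255.92610151 -209.63707459]
 [ 254.23532142  315.31046498]]
```

View pics/gh.png

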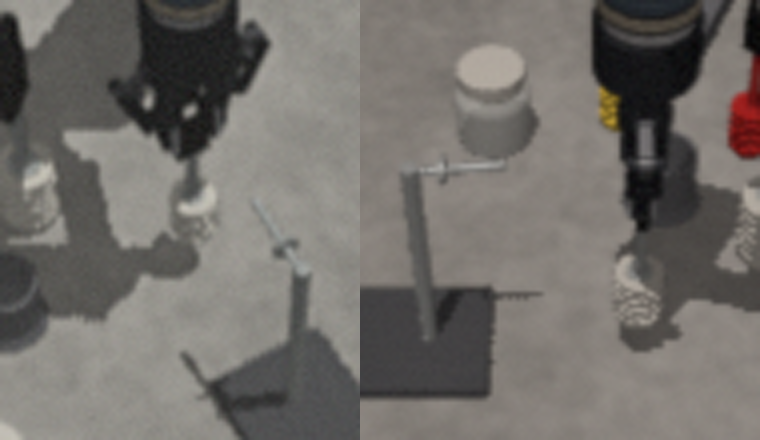

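View pics/w2.png

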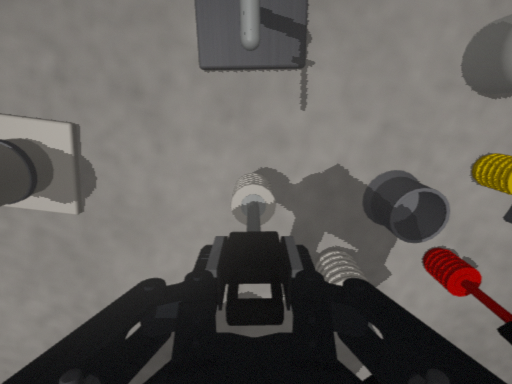

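The wrist view shows the peg end-on, with its tip near (250,45), and the hole of the handle at x 228 to 284, y 285 to 320. I'll measure the lateral offset from these.

Run:
```python
from h import *
w=cv2.imread('pics/w2.png',0).astype(int)
for y in (5,20,35,40,44,48,52):print(y,w[y,236:266:1].tolist())
for y in (290,300,310,316):print(y,w[y,218:294:2].tolist())
print('col',w[270:335:3,256].tolist())
c=cam('wrist');s=manip.sense();R=Q.from_quat(s['tool_rot']).as_matrix()
for u,v,z in((250,42,.212),(250,10,.212)):print((R.T@(atz('wrist',u,v,z,c)-s['tcp_pos'])).round(4),atz('wrist',u,v,z,c).round(4))
# predicted hole corners
for z in(.1242+.0358+.0,):pass
T=s['tcp_pos'];tip=T[2]-.1342
pts=[T*[1,1,0]+[0,0,tip+zz]+R[:,0]*x+R[:,1]*y for x in(.005,-.005) for zz in(.160,.181,.188) for y in(-.008,.008)]
print(proj('wrist',pts,c).round(1).tolist())
```

```text
5 [83, 82, 83, 86, 99, 112, 120, 127, 131, 134, 138, 140, 143, 142, 139, 133, 129, 125, 121, 116, 108, 98, 90, 78, 76, 79, 79, 77, 80, 79]
20 [86, 86, 85, 85, 95, 110, 120, 126, 130, 134, 139, 144, 146, 146, 143, 137, 132, 127, 122, 118, 110, 103, 93, 79, 61, 53, 50, 50, 50, 48]
35 [86, 87, 88, 87, 97, 107, 117, 124, 128, 132, 138, 144, 148, 149, 148, 141, 134, 128, 125, 121, 113, 106, 96, 83, 79, 80, 81, 80, 81, 81]
40 [88, 86, 87, 86, 87, 98, 110, 118, 123, 127, 128, 133, 140, 141, 139, 133, 128, 122, 117, 113, 107, 101, 90, 78, 79, 83, 82, 82, 81, 82]
44 [86, 88, 87, 86, 86, 83, 89, 98, 105, 110, 111, 114, 114, 114, 113, 112, 109, 104, 102, 94, 89, 80, 72, 79, 82, 82, 81, 81, 82, 80]
48 [86, 87, 87, 86, 86, 86, 86, 80, 78, 79, 81, 84, 84, 84, 84, 83, 81, 75, 69, 68, 71, 78, 83, 84, 83, 83, 83, 82, 82, 80]
52 [88, 86, 87, 87, 87, 84, 85, 85, 86, 87, 85, 85, 86, 86, 85, 83, 85, 83, 85, 86, 85, 86, 85, 84, 85, 83, 83, 82, 82, 82]
290 [25, 27, 23, 52, 122, 33, 20, 19, 20, 17, 90, 130, 132, 135, 135, 133, 137, 135, 134, 133, 134, 133, 132, 132, 135, 135, 104, 23, 13, 14, 12, 13, 64, 27
[... 179 characters left out ...]
[65, 54, 76, 80, 26, 16, 16, 17, 17, 16, 18, 18, 12, 16, 18, 17, 16, 15, 15, 17, 16, 17, 17, 16, 19, 18, 14, 20, 16, 12, 16, 16, 12, 68, 74, 53, 72, 34]
316 [79, 80, 78, 79, 34, 19, 20, 19, 15, 15, 18, 12, 15, 15, 16, 15, 15, 17, 19, 16, 14, 17, 18, 17, 19, 18, 16, 13, 13, 15, 8, 17, 9, 68, 80, 83, 83, 68]
col [23, 22, 18, 18, 21, 133, 134, 133, 96, 79, 16, 17, 21, 13, 13, 16, 15, 18, 20, 82, 81, 82]
[ 0.1027 -0.002  -0.035 ] [ 0.6007 -0.0095  0.212 ]
[ 0.1125 -0.002  -0.035 ] [ 0.6102 -0.0071  0.212 ]
[[239.0, 266.3], [271.0, 266.4], [236.5, 293.4], [274.0, 293.4], [235.4, 304.6], [275.3, 304.7], [239.3, 283.4], [270.6, 283.4], [236.9, 312.7], [273.5, 312.7], [235.9, 324.8], [274.7, 324.8]]
```

Emit:
drive_tool --deltas '[[[0,-2,0,0],[20,-2,0,0],[45,-2,0,0],[70,-2,0,0],[82,-2,0,0]]]'

```text
t: 14.15
tcp_pos: [0.5834, -0.0141, 0.1767]
tool_rot: [0.993, 0.122, 0.003, 0.001]
force: [0.3, -0.7, -0.7]
finger_gap: 0.36
gripper_force: 70.1
```

Emit:
drive_tool --deltas '[[[0,0,0,0],[0,0,0,0],[6,0,0,0],[14,0,0,0],[14,0,0,0]]]'

```text
t: 14.57
tcp_pos: [0.5946, -0.0112, 0.1757]
tool_rot: [0.993, 0.122, 0.001, 0.0]
force: [0.7, -0.8, -1.1]
finger_gap: 0.355
gripper_force: 70.1
```

Emit:
drive_tool --deltas '[[[4,0,0,0],[8,0,0,0],[10,0,0,0],[10,0,0,0]]]'

```text
t: 14.9
tcp_pos: [0.6035, -0.0086, 0.1753]
tool_rot: [0.993, 0.122, 0.0, 0.0]
force: [-1.1, -0.2, -1.7]
finger_gap: 0.359
gripper_force: 70.1
```

Run:
```python
from h import *
go(.6007,-.0095,.176,-76)
w=save('wrist','w3.png');w=cv2.cvtColor(w,cv2.COLOR_RGB2GRAY)
c=cam('wrist')
for y in range(200,330,8):print(y,w[y,200:312:4].tolist())
```

```text
t 14.9 tcp [ 0.6035 -0.0086  0.1753] yaw -76.0 F [-1.08 -0.16 -1.69] gap 30.6 gf 70.1
delta [-2.9  0.2 -0.7] turn 0.001 q6 1.13
200 [142, 141, 140, 138, 138, 138, 136, 122, 82, 85, 83, 83, 91, 129, 115, 84, 81, 82, 80, 81, 88, 90, 90, 90, 93, 92, 89, 89]
208 [143, 143, 141, 140, 139, 140, 137, 132, 125, 140, 145, 150, 154, 151, 149, 142, 136, 129, 120, 99, 140, 139, 92, 94, 93, 91, 89, 89]
216 [142, 138, 138, 137, 138, 138, 140, 138, 139, 112, 110, 113, 132, 158, 144, 115, 110, 110, 126, 135, 135, 136, 140, 139, 89, 87, 87, 87]
224 [144, 140, 137, 138, 138, 138, 137, 138, 139, 138, 140, 123, 126, 157, 144, 115, 135, 136, 136, 133, 130, 133, 137, 141, 113, 87, 87, 88]
232 [144, 142, 140, 140, 140, 138, 139, 140, 62, 57, 55, 54, 124, 153, 144, 116, 41, 38, 41, 51, 137, 138, 142, 112, 90, 89, 87, 90]
240 [143, 146, 147, 146, 81, 80, 46, 40, 41, 38, 36, 39, 122, 151, 143, 117, 33, 32, 33, 36, 68, 38, 72, 72, 89, 89, 89, 90]
248 [134, 46, 45, 76, 81, 74, 41, 40, 35, 36, 36, 35, 120, 150, 142, 115, 33, 31, 30, 26, 28, 33, 72, 70, 60, 33, 27, 89]
256 [43, 43, 49, 75, 74, 42, 34, 35, 36, 34,
[... 456 characters left out ...]
9, 46, 21, 22, 140, 143, 110, 87, 89, 83, 139, 142, 22, 18, 22, 23, 27, 19, 21, 18, 20, 26]
296 [28, 28, 30, 27, 27, 30, 120, 27, 18, 26, 140, 139, 111, 87, 89, 84, 139, 141, 43, 19, 22, 59, 25, 23, 14, 20, 22, 24]
304 [28, 26, 29, 28, 26, 28, 137, 21, 19, 20, 20, 20, 27, 18, 22, 20, 25, 21, 15, 22, 12, 117, 25, 14, 20, 22, 20, 20]
312 [27, 27, 27, 26, 113, 137, 134, 24, 22, 24, 21, 20, 23, 20, 20, 22, 16, 19, 16, 18, 17, 68, 86, 56, 21, 21, 18, 22]
320 [25, 25, 24, 23, 123, 139, 137, 21, 21, 21, 18, 22, 21, 21, 20, 18, 18, 23, 19, 17, 15, 75, 82, 63, 15, 22, 16, 22]
328 [23, 24, 22, 24, 116, 137, 111, 82, 84, 84, 82, 83, 85, 116, 131, 135, 137, 136, 137, 135, 81, 81, 81, 53, 18, 20, 15, 17]
```

The peg enters the hole centrally, at x 247 to 262 within 239 to 271. I'll continue inward, then lower.

Emit:
drive_tool --deltas '[[[6,0,1,0],[12,0,2,0],[18,0,3,0],[21,0,3,0],[21,0,3,0]]]'

```text
t: 15.37
tcp_pos: [0.6244, -0.0034, 0.1722]
tool_rot: [0.992, 0.122, 0.0, 0.0]
force: [0.9, -0.8, -1.6]
finger_gap: 0.358
gripper_force: 70.1
```

Emit:
drive_tool --deltas '[[[0,0,2,0],[0,0,4,0],[0,0,5,0],[0,0,5,0]]]'

```text
t: 15.7
tcp_pos: [0.623, -0.0035, 0.1672]
tool_rot: [0.993, 0.122, -0.0, -0.0]
force: [-0.4, -0.2, -1.7]
finger_gap: 0.36
gripper_force: 70.3
```

Emit:
drive_tool --deltas '[[[0,0,0.5,0],[0,0,1,0],[0,0,1,0],[0,0,1,0]]]'

```text
t: 16.03
tcp_pos: [0.6232, -0.0035, 0.1668]
tool_rot: [0.993, 0.122, 0.0, 0.0]
force: [-2.3, -0.0, 3.8]
finger_gap: 0.354
gripper_force: 70.7
```

Emit:
drive_tool --deltas '[[[0,0,0.5,0],[0,0,1,0],[0,0,1,0],[0,0,1,0]]]'

```text
t: 16.37
tcp_pos: [0.6233, -0.0035, 0.1667]
tool_rot: [0.993, 0.122, 0.0, 0.0]
force: [-3.4, 0.8, 8.7]
finger_gap: 0.356
gripper_force: 71.3
```

Emit:
drive_tool --deltas '[[[0,0,-1,0],[0,0,-1.5,0],[0,0,-1.5,0]]]' --force 20

```text
t: 16.62
tcp_pos: [0.6235, -0.0036, 0.1668]
tool_rot: [0.993, 0.122, 0.0, 0.0]
force: [-1.0, 0.5, 3.9]
finger_gap: 0.357
gripper_force: 70.4
```

Emit:
drive_tool --deltas '[[[0,0,0,0],[0,0,0,0],[0,0,0,0],[0,0,0,0],[0,0,0,0]]]' --jaw 36

```text
t: 17.03
tcp_pos: [0.6234, -0.0036, 0.1666]
tool_rot: [0.993, 0.122, -0.0, -0.0]
force: [0.0, -0.2, 0.3]
finger_gap: 0.421
gripper_force: 0.0
```

Emit:
drive_tool --deltas '[[[0,0,0,0],[0,0,0,0],[0,0,0,0],[0,0,0,0],[0,0,0,0]]]' --jaw 62

```text
t: 17.45
tcp_pos: [0.6234, -0.0035, 0.1668]
tool_rot: [0.993, 0.122, 0.0, 0.0]
force: [0.9, -0.4, 0.5]
finger_gap: 0.727
gripper_force: 0.0
```

Run:
```python
from h import *
go(.623,-.0035,.167,-76)
a=save('scene','i.png');b=save('side','j.png');w=save('wrist','w4.png')
f=lambda im,x,y,w,h,s:cv2.resize(im[y:y+h,x:x+w],None,fx=s,fy=s,interpolation=cv2.INTER_CUBIC)
cv2.imwrite('pics/ij.png',np.hstack([f(b,200,140,70,100,5),cv2.resize(w,(450,338))[:500].copy() if 0 else np.vstack([cv2.resize(w,(440,330)),f(a,240,165,88,34,5)])])[:,:,::-1])
```

```text
t 17.45 tcp [ 0.6234 -0.0035  0.1668] yaw -76.0 F [ 0.91 -0.43  0.49] gap 62.1 gf 0.0
delta [-0.3 -0.1 -0.2] turn 0.0 q6 1.14
```

View pics/ij.png

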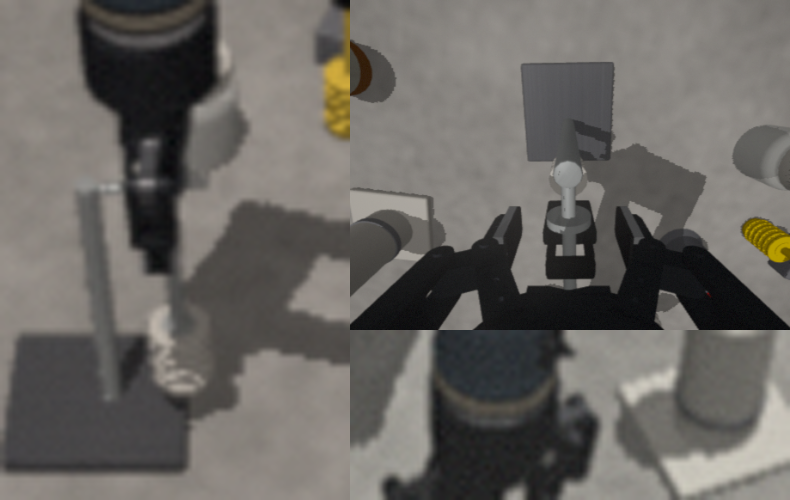

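The brush hangs on the peg just outside the disc, around (568,240), with the fingers open and clear on both sides. I'll retreat upward and let it settle.

Emit:
drive_tool --deltas '[[[0,0,-5,0],[0,0,-20,0],[0,0,-45,0],[0,0,-75,0],[0,0,-110,0]]]'

```text
t: 18.02
tcp_pos: [0.6222, -0.0034, 0.2768]
tool_rot: [0.993, 0.122, -0.002, -0.001]
force: [1.3, -0.2, 0.2]
finger_gap: 0.726
gripper_force: 0.0
```

Emit:
drive_tool --deltas '[[[0,0,-20,0],[0,0,-20,0],[0,0,-20,0],[0,0,-20,0],[0,0,-20,0]]]'

```text
t: 18.43
tcp_pos: [0.6223, -0.0033, 0.2952]
tool_rot: [0.993, 0.122, -0.002, -0.001]
force: [-0.4, -0.1, -0.1]
finger_gap: 0.726
gripper_force: 0.0
```

Emit:
drive_tool --deltas '[[[0,0,0,0],[0,0,0,0],[0,0,0,0],[0,0,0,0],[0,0,0,0]]]'

```text
t: 18.85
tcp_pos: [0.6233, -0.0035, 0.2965]
tool_rot: [0.993, 0.122, -0.0, -0.0]
force: [-0.1, 0.4, 0.0]
finger_gap: 0.726
gripper_force: 0.0
```

Emit:
drive_tool --deltas '[[[0,0,0,0],[0,0,0,0],[0,0,0,0],[0,0,0,0],[0,0,0,0]]]'

```text
t: 19.27
tcp_pos: [0.6234, -0.0035, 0.2969]
tool_rot: [0.993, 0.122, 0.0, 0.0]
force: [-0.0, 0.2, 0.3]
finger_gap: 0.728
gripper_force: 0.0
```

Run:
```python
from h import *
import time
ims=[save('side',f'k{i}.png') for i in range(12)]
g=[i[140:240,200:270].astype(int) for i in ims]
print([int((abs(x-g[-1]).max(2)>30).sum()) for x in g])
# black handle pixels and tilt: column mean of dark rows
d=(ims[-1].max(2)<45)
for r in range(165,225,4):
    c=np.where(d[r,222:245])[0]+222;print(r,c.min() if len(c) else None,c.max() if len(c) else None)
u=np.array([.623,-.0035]);print(proj('side',[[*u,z] for z in(.22,.203,.147,.087,.032)]).round(1).tolist())
```

```text
[0, 0, 0, 0, 0, 1, 1, 0, 0, 0, 0, 0]
165 None None
169 None None
173 232 233
177 231 233
181 232 234
185 232 234
189 233 235
193 233 234
197 None None
201 None None
205 None None
209 226 228
213 224 226
217 None None
221 None None
[[231.5, 174.6], [231.8, 178.8], [232.9, 191.8], [234.0, 204.6], [234.9, 215.6]]
```

The brush hangs still and upright where predicted, so I'm handing in.

```bash
python3 -c "
from station import manip
print(manip.sign_off())"
```

```text
the job is handed in; nothing more can be done
None
```

I handed the job in at about 20 s of the 66 s allowed: three strokes onto the bung (peak measured force about 16 N, under the 18 N slip limit), and the brush hangs still on the peg, released; the judge returned no verdict.

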